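# Stand the slumped assortment case back up in its rack

## Robot

A 6-joint arm with a two-finger parallel gripper is mounted at the origin on the work surface. World frame = base frame: x ahead of the robot, y to its left, z up, the work surface at z = 0. Lengths are in mm, angles in rad, forces in N, time in s.
With the tool pointing down it reaches from about 325 to 900 mm from the base axis. Payload 6.1 kg.
Tool frame: the origin (TCP) lies between the finger pads; the fingertips stand 25 mm ahead of it and the grasp point (between the pads) lies 6 mm ahead of it; z points along the fingers, y is the line along which they close (so a half turn about z gives the same grasp; the last joint's range is limited). The gripper opens to 87 mm and grips with 3 to 60 N. Pads are 19 mm wide; open, the fingers measure 117 mm over their backs; the gripper's body (75 mm by 190 mm) begins 51 mm behind the grasp point.
Start: joints at [1.213, 0.22, 1.526, -0, 1.395, -0.126], TCP at [143.58, 608.277, 247.538] pointing down, gripper open.
Joint ranges: [-2.98, 2.98], [-0.91, 2.08], [0.09, 2.57], [-1.24, 4.39], [0.2, 2.65], [-2.68, 2.68]. Speed limits (rad/s): [2.57, 2.57, 3.01, 3.14, 3.14, 3.14].

## Interface

Orientations are given as a rotation vector (axis times angle).
In Python, from rig import robot, cams, nets gives the robot as it stands. The module is installed in compiled form; this text tells all that it offers.
- The arm moves only by the shell command python3 -m handwheel 'ROWS' [FORCE]. ROWS is JSON, a list of rows, each an object of numbers: "ax", "ay", "az": the turn, a rotation vector about the tool's x, y, z normalised to -1 to 1, where 1 is 0.12 rad; "dx", "dy", "dz": the shift along the tool's x, y, z normalised to -1 to 1, where 1 is 40 mm; "fingers": the opening, from 0 (shut) to 1 (fully open). A call has 1 to 12 rows; each row shifts and turns the commanded pose from where the row before left it, along the tool's axes as they then stand; what a row does not reach is not made up. A row lasts 1/10 s, in which the tool goes at most 50 mm and 8.59 degrees, less where a joint would pass 70% of its speed; a pose out of reach is approached as far as the arm can. A call with a number of a shift or a turn outside -1 to 1 is refused whole. A call with a gripper value outside its range is refused whole. The fingers move at their own pace and stop on an object; FORCE is the grip in N (left out, the last holds). Time passes only in rows, so rows that do not move let the fingers close. It gives the time, the measured TCP pose, the force, the opening and the grip force at its end, in the units of the state.
- robot.get_obs(): the state, without advancing time (a new reading comes with each control period).
- cams.snapshot(name): name is "scene" or "top" or "wrist"; returns (picture, depth): 384x512x3 uint8, red, green, blue; 384x512 float32, mm along the optical axis (not along the pixel's ray), 0 where there is no reading.
- cams.camera_info(name): a dict with "camera_matrix" (3x3 intrinsics, pixels), "extrinsics" (4x4, takes a point from camera to world coordinates). Camera axes: x right, y down, z forward; pixel columns grow to the right and rows downward; lengths in mm; the calibration is good to about 2 mm. The wrist camera is an equidistant fisheye: a pixel r from the principal point sees the ray r / f radians off the axis. A picture is of the moment at which its call begins: read the wrist's pose just before it. camera_info takes no time and is no camera call; for the wrist camera it gives the pose at the moment of the call.
- robot.close_job(): hands the job in; it is judged then, once.
Trained networks look in the newest picture that a camera, given by its name, has taken for a name from the list of things; names that differ only in an ending like _2 or _b are one class to them, and where a whole thing is asked for, a point or a joint stands for the part that bears it (a point fixed in the world has none). Each returns a list of dicts, best first, with "conf" (0 to 1); they miss things now and then, are a little off and sometimes report something else, mostly with a low value. They report only what shows in the picture. A call takes as long as a camera call. They do not tell look-alikes from the thing itself.
- nets.outline_of(target, camera): "pixels" (384x512 bool, what is visible of it).
- nets.spot_point(target, camera): "xyz" ([x, y, z] in mm, in the coordinates of the camera as it stood for that picture, good to about 4 mm: a listed point, or the origin of a listed thing).
The state is a dict: "time": time; "qpos": joint angles; "joint_velocities": joint speeds; "tau": joint torques, N m; "tool_pos": TCP position; "orientation": TCP orientation; "force": force on the tool from outside, world axes, zero at the start; "ft_torque": the same for the moment, N m; "opening": opening from 0.0 (shut) to 1.0 (fully open); "gripper_force": force on a finger pad.
Only numpy, scipy, OpenCV 4.12 (cv2) and the standard library are available. Lean on these libraries where they do the work, as an engineer would, in place of code of your own. Each camera call takes 0.05 s, during which the arm holds its last target. There are 200 camera calls.

## Task

One of the assortment cases in the plywood rack has slumped sideways over the rack's low side and slid partly out. Push it back up onto its foot so it stands upright by itself next to the others, and push it in until its front is flush with theirs. Only push it: do not pick it up, and leave the other cases and the things on the bench where they are.

Things in the scene. Friction and masses are not known exactly. Their poses are not given: they have to be found in the camera images.
- case_rack: Plywood rack fixed on the bench, open at the front (-x) and top. Origin: on the bench (z = 0) under the middle of its floor; x from open front to back, y to its left. 12 mm floor, top at z = 12, front edge at x = -100 mm. Inner width 228 mm (y = -114 to +114). Three cases stand at its left (y = +113 to -21); the gap at its right (y = -21 to -114) is where the slumped case belongs.
- rack_back (a point): Point on the inner face of the rack's back panel, behind the gap, at the panel's top edge: (100, -67, 122 mm) in the rack's frame. Cases pushed home touch this panel with their rear; then their origin is at x = 0, z = 12 and their front at x = -100 mm in the rack's frame.
- rack_cheek (a point): Middle of the top inner edge of the rack's right cheek (side wall), over which the slumped case leans: (0, -114, 87 mm) in the rack's frame. The cheek is 12 mm thick (outer face at y = -126 mm) and runs along the whole depth.
- slumped_case: The slumped case, a grey assortment case, 200 deep (x) x 44 wide (y) x 165 mm high (z), about 0.5 kg, plastic. Origin: centre of its underside; x from front (handle) to rear, z up its height, y to its left (clear lid on the +y face). At first it leans 26 to 32 degrees to the right and sticks out 20 to 50 mm in front. At the front it is 44 mm wide at z = 130 to 165, below that a 30 mm handle bar.
- slumped_foot_right (a point): Middle of the slumped case's lower right edge (0, -22, 0 mm in its frame), the edge it pivots on. At the start it stands on the rack floor, 36 to 46 mm inside the right cheek. A few newtons at the top tip the case up; leaning less than about 15 degrees it drops onto its foot by itself. It slides on the floor (friction about 0.6).
- slumped_foot_left (a point): Middle of the slumped case's lower left edge (0, +22, 0 mm in its frame).
- slumped_top_right (a point): Middle of the slumped case's upper right edge (0, -22, 165 mm in its frame), the edge that overhangs outside the rack's right cheek at the start, about 155 mm above the bench. While the case is tipped up, its highest point reaches 185 mm above the bench; upright its top is at 177 mm.
- case_a: Left case of the row standing in the rack, a grey assortment case, 200 deep (x) x 44 wide (y) x 165 mm high (z), about 0.5 kg, loose. Origin: centre of its underside; x from front (handle) to rear, z up its height, y to its left (clear lid on the +y face).
- case_b: Middle case of the standing row, same kind. Origin: centre of its underside; x from front (handle) to rear, z up its height, y to its left (clear lid on the +y face).
- case_c: Right case of the standing row, next to the gap, same kind. Origin: centre of its underside; x from front (handle) to rear, z up its height, y to its left (clear lid on the +y face).
- flat_case: A fifth such case, lying flat on the bench to the left of the rack, lid up, 200 x 165 x 44 mm high. Origin: centre of its underside as it lies. Leave alone.
- pliers: Combination pliers with green grips lying flat in front of the rack, 200 mm long, 18 mm high; origin under them 77 mm behind the jaw tips, jaws to +x. Leave alone.
- screwdriver: Screwdriver with green handle, 200 mm, lying on the bench to the right of the rack, about 30 mm high; origin under its middle, tip to +x. Leave alone.
- tape_roll: Roll of black insulating tape lying flat to the right of the rack, 62 mm across, 19 mm high; origin: centre of its underside. Leave alone.
Mind the look-alikes: they are no part of the job. Leave any turquoise or yellow look-alike of the case_b alone.

How it is judged:
By the outcome, as a careful person would: the job done as asked, in the order asked, and still so for the second after the job is handed in, with the robot touching nothing.
It also fails if it takes over 54 s, if anything falls off the work surface, if the arm or the gripper's body presses on something with over 40 N, if the wrist force passes 120 N, or if a joint passes its speed limit or range.

## Working session

There is one attempt and no reset: what is moved stays moved. The work goes in short steps, Python scripts to look and compute and a shell command to move; the robot and the scene stay as the last step left them, time stands still between calls to the robot, and variables do not carry over. Pictures are saved under pics/ and viewed, at most 10 in all, crops included, and the job is handed in when it is done.

```bash
mkdir -p pics
cat > h.py <<'E'
import numpy as np, cv2
from scipy.spatial.transform import Rotation as R
from rig import robot, cams, nets
def w(cam,p):
    E=np.array(cams.camera_info(cam)["extrinsics"]); return E[:3,:3]@np.array(p)+E[:3,3]
def snap(cam,fn=None):
    im,d=cams.snapshot(cam)
    if fn: cv2.imwrite('pics/'+fn,cv2.cvtColor(im,cv2.COLOR_RGB2BGR))
    return im,d
def pts(cam,names):
    for n in names:
        for r in nets.spot_point(n,cam)[:4]:
            print(cam,n,round(r["conf"],2),w(cam,r["xyz"]).round(0))
def obs():
    o=robot.get_obs(); print(o["time"],np.round(o["tool_pos"],1),R.from_rotvec(o["orientation"]).as_matrix().round(2).tolist(),np.round(o["qpos"],2),np.round(o["force"],1),o["opening"])
E
python3 - <<'E'
from h import *
obs()
a,_=snap("scene","s0.png"); pts("scene",["case_rack","rack_back","rack_cheek","slumped_case","slumped_foot_right","slumped_top_right","case_c"])
b,_=snap("top","t0.png"); pts("top",["case_rack","rack_back","rack_cheek","slumped_case","slumped_top_right","case_a","case_c","pliers","screwdriver","tape_roll","flat_case"])
E
```

```text
0.0 [143.4 607.7 246.4] [[-0.97, 0.23, -0.0], [0.23, 0.97, -0.0], [0.0, -0.0, -1.0]] [ 1.21  0.22  1.53  0.    1.39 -0.13] [ 0.1 -0.5  1. ] 1.0013892863054792
scene rack_back 0.96 [702.  68. 122.]
scene rack_cheek 0.46 [626. 237.  15.]
scene slumped_case 0.85 [578. 103.  23.]
scene slumped_top_right 0.81 [564.   7. 157.]
scene slumped_top_right 0.43 [578. 119.  36.]
scene slumped_top_right 0.35 [ 493. -168.    1.]
scene case_c 0.91 [627. 236.  13.]
scene case_c 0.81 [623. 194.  12.]
scene case_c 0.62 [ 547. -346.   -1.]
scene case_c 0.6 [268. 280.   5.]
top case_rack 0.85 [614. 144.   2.]
top rack_back 0.92 [704.  68. 120.]
top rack_cheek 0.55 [615. 147.  12.]
top slumped_case 0.8 [575.  98.  21.]
top slumped_top_right 0.93 [568.   1. 156.]
top slumped_top_right 0.16 [ 604. -104.   -6.]
top case_a 0.73 [270. 285.  -3.]
top case_a 0.7 [622. 192.  15.]
top case_a 0.62 [ 551. -348.    0.]
top case_a 0.57 [616. 146.   9.]
top case_c 0.73 [270. 285.  -3.]
top case_c 0.7 [622. 192.  15.]
top case_c 0.62 [ 551. -348.    0.]
top case_c 0.57 [616. 146.   9.]
top pliers 0.66 [449. 300.  -3.]
top screwdriver 0.96 [ 491. -169.    0.]
top tape_roll 0.6 [ 607. -102.   -7.]
top flat_case 0.76 [649. 440.  -0.]
```

View pics/s0.png

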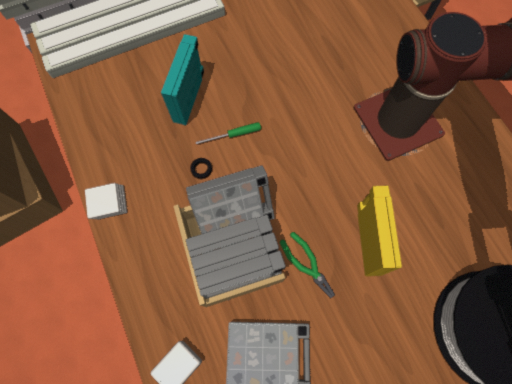

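View pics/t0.png

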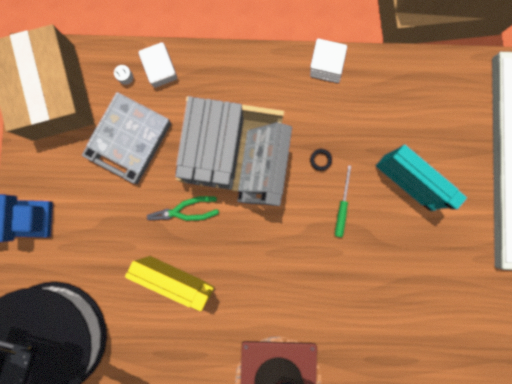

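The scene view shows the rack at about (230,235) px with three standing cases. The slumped one leans over the right cheek at (230,198) px, with its lid showing. The top view agrees: standing cases at (210,140), slumped case at (265,163), and turquoise and yellow look-alikes well away. Next I fit the rack yaw and the case pose from depth.

```bash
cat >> h.py <<'E'
def cloud(cam,d):
    K=np.array(cams.camera_info(cam)["camera_matrix"]); E=np.array(cams.camera_info(cam)["extrinsics"])
    v,u=np.indices(d.shape); P=np.stack([(u-K[0,2])/K[0,0]*d,(v-K[1,2])/K[1,1]*d,d],-1)
    P=P@E[:3,:3].T+E[:3,3]; P[d<=0]=np.nan; return P
def sel(P,lo,hi):
    return P[((P>lo)&(P<hi)).all(-1)]
E
python3 - <<'E'
from h import *
for cam in ["top","scene"]:
    _,d=snap(cam); P=cloud(cam,d)
    q=sel(P,[450,110,168],[780,300,186]); r=cv2.minAreaRect(q[:,:2].astype(np.float32))
    print(cam,"tops",len(q),np.median(q[:,2]),r)
    # lid plane of slumped case: RANSAC-ish by outline
    m=nets.outline_of("slumped_case",cam)
    for k in m[:2]:
        s=P[k["pixels"]]; s=s[~np.isnan(s).any(1)]; print(k["conf"],len(s),np.percentile(s,[2,50,98],axis=0).round(0).tolist())
    s=sel(P,[440,-40,60],[720,100,178])
    best=0
    g=np.random.default_rng(0)
    for i in range(800):
        a=s[g.choice(len(s),3,False)]; n=np.cross(a[1]-a[0],a[2]-a[0]); n/=np.linalg.norm(n)+1e-9
        inl=abs((s-a[0])@n)<2.5
        if inl.sum()>best: best=inl.sum(); I=inl
    t=s[I]; c=t.mean(0); n=np.linalg.svd(t-c)[2][2]; n*=np.sign(n[2])
    print("plane",len(s),best,n.round(3),c.round(0),"angle from horiz",np.degrees(np.arccos(n[2])))
    x0=np.percentile(t,[1,99],axis=0); print(x0.round(0).tolist())
E
```

```text
top tops 4434 176.7911423880896 ((621.5757446289062, 194.99266052246094), (134.49880981445312, 201.52159118652344), 82.85198974609375)
0.7 3457 [[475.0, 2.0, 38.0], [570.0, 55.0, 149.0], [668.0, 117.0, 177.0]]
plane 3272 1652 [0.105 0.873 0.477] [588.  66. 128.] angle from horiz 61.51544527469328
[[480.0, 32.0, 63.0], [706.0, 99.0, 178.0]]
scene tops 5055 176.90842953648905 ((622.08203125, 195.29673767089844), (134.26731872558594, 199.86749267578125), 83.13152313232422)
0.6 3778 [[479.0, 5.0, 57.0], [577.0, 60.0, 140.0], [669.0, 109.0, 177.0]]
plane 3871 2415 [0.107 0.875 0.472] [589.  67. 127.] angle from horiz 61.844382454848244
[[483.0, 33.0, 64.0], [675.0, 99.0, 177.0]]
```

Both cameras agree. The rack is at about (616, 149) with yaw -7°. The case leans 28°, sticks out about 32 mm, and its top edge is at rack y ≈ -151. I'll close the fingers and move across above everything to the right of the case.

```bash
python3 -m handwheel '[{"az":-0.92,"fingers":0},{"dx":-0.69,"dy":-0.82,"fingers":0},{"dx":-0.69,"dy":-0.82,"fingers":0},{"dx":-0.69,"dy":-0.82,"fingers":0},{"dx":-0.69,"dy":-0.82,"fingers":0},{"dx":-0.69,"dy":-0.82,"fingers":0},{"dx":-0.69,"dy":-0.82,"fingers":0},{"dx":-0.69,"dy":-0.82,"fingers":0},{"dx":-0.69,"dy":-0.82,"fingers":0},{"dx":-0.69,"dy":-0.82,"fingers":0},{"dx":-0.69,"dy":-0.82,"fingers":0},{"dx":-0.69,"dy":-0.82,"fingers":0}]' && python3 -m handwheel '[{"dx":-0.69,"dy":-0.82,"fingers":0},{"dx":-0.69,"dy":-0.82,"fingers":0},{"dx":-0.69,"dy":-0.82,"fingers":0},{"dx":-0.69,"dy":-0.82,"fingers":0},{"dx":-0.69,"dy":-0.82,"fingers":0},{"dx":-0.69,"dy":-0.82,"fingers":0},{"dx":-0.69,"dy":-0.82,"fingers":0},{"fingers":0},{"fingers":0},{"fingers":0}]'
cat >> h.py <<'E'
X=np.array([.9925,-.122]);Y=np.array([.122,.9925]);O=np.array([616.2,149.4])
def tcp():
    o=robot.get_obs(); p=np.array(o["tool_pos"]); d=p[:2]-O
    print("t",o["time"],"rack xy",(d@X).round(1),(d@Y).round(1),"z",p[2].round(1),"F",np.round(o["force"],1),"op",round(o["opening"],2)); print(R.from_rotvec(o["orientation"]).as_matrix().round(3).tolist(),np.round(o["qpos"],2))
E
python3 -c "
from h import *
tcp()"
```

```text
t 1.2 rack xy -525.0 397.8 z 247.5 F [-0.5 -0.5 -0.3] op 1.0
[[-0.973, 0.23, -0.0], [0.23, 0.973, -0.0], [0.0, -0.0, -1.0]] [ 1.21  0.22  1.53  0.    1.39 -0.13]invalid input at $[0]: expected keys ax, ay, az, dx, dy, dz, fingers
```

Every row needs all the keys, so I'm resending it in full.

```bash
python3 -m handwheel '[{"ax":0,"ay":0,"az":-0.92,"dx":0,"dy":0,"dz":0,"fingers":0},{"ax":0,"ay":0,"az":0,"dx":-0.69,"dy":-0.82,"dz":0,"fingers":0},{"ax":0,"ay":0,"az":0,"dx":-0.69,"dy":-0.82,"dz":0,"fingers":0},{"ax":0,"ay":0,"az":0,"dx":-0.69,"dy":-0.82,"dz":0,"fingers":0},{"ax":0,"ay":0,"az":0,"dx":-0.69,"dy":-0.82,"dz":0,"fingers":0},{"ax":0,"ay":0,"az":0,"dx":-0.69,"dy":-0.82,"dz":0,"fingers":0},{"ax":0,"ay":0,"az":0,"dx":-0.69,"dy":-0.82,"dz":0,"fingers":0},{"ax":0,"ay":0,"az":0,"dx":-0.69,"dy":-0.82,"dz":0,"fingers":0},{"ax":0,"ay":0,"az":0,"dx":-0.69,"dy":-0.82,"dz":0,"fingers":0},{"ax":0,"ay":0,"az":0,"dx":-0.69,"dy":-0.82,"dz":0,"fingers":0},{"ax":0,"ay":0,"az":0,"dx":-0.69,"dy":-0.82,"dz":0,"fingers":0},{"ax":0,"ay":0,"az":0,"dx":-0.69,"dy":-0.82,"dz":0,"fingers":0}]' && python3 -c "
from h import *
tcp()"
```

```text
time: 2.4
tool_pos: [402.0, 211.8, 247.9]
orientation: [0.19, 3.135, 0.001]
force: [1.4, 0.8, -0.4]
opening: 0.034
gripper_force: 0.0
t 2.4 rack xy -220.2 35.8 z 247.9 F [ 1.4  0.8 -0.4] op 0.03
[[-0.993, 0.121, 0.001], [0.121, 0.993, 0.0], [-0.001, 0.001, -1.0]] [ 0.31 -0.2   1.95  0.    1.39 -1.14]
```

```bash
python3 -m handwheel '[{"ax":0,"ay":0,"az":0,"dx":-0.67,"dy":-0.82,"dz":0,"fingers":0},{"ax":0,"ay":0,"az":0,"dx":-0.67,"dy":-0.82,"dz":0,"fingers":0},{"ax":0,"ay":0,"az":0,"dx":-0.67,"dy":-0.82,"dz":0,"fingers":0},{"ax":0,"ay":0,"az":0,"dx":-0.67,"dy":-0.82,"dz":0,"fingers":0},{"ax":0,"ay":0,"az":0,"dx":-0.67,"dy":-0.82,"dz":0,"fingers":0},{"ax":0,"ay":0,"az":0,"dx":-0.67,"dy":-0.82,"dz":0,"fingers":0},{"ax":0,"ay":0,"az":0,"dx":-0.67,"dy":-0.82,"dz":0,"fingers":0},{"ax":0,"ay":0,"az":0,"dx":0,"dy":0,"dz":0,"fingers":0},{"ax":0,"ay":0,"az":0,"dx":0,"dy":0,"dz":0,"fingers":0}]' && python3 -c "
from h import *
tcp(); snap('scene','s1.png')"
```

```text
time: 3.3
tool_pos: [559.6, -38.0, 247.1]
orientation: [-0.194, -3.135, -0.001]
force: [0.8, 0.5, -0.7]
opening: 0.006
gripper_force: 0.0
t 3.3 rack xy -33.3 -192.9 z 247.1 F [ 0.8  0.5 -0.7] op 0.01
[[-0.992, 0.123, -0.001], [0.123, 0.992, 0.001], [0.001, 0.0, -1.0]] [-0.21  0.07  1.7   0.    1.38 -1.66]
```

View pics/s1.png

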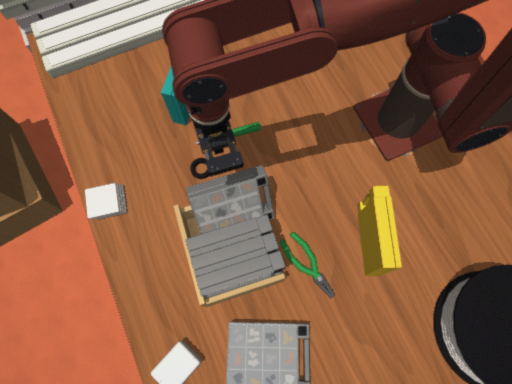

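The gripper at (215,150) px sits just right of the slumped case's overhanging edge, clear of the tape and screwdriver. Descend beside the edge.

```bash
python3 -m handwheel '[{"ax":0,"ay":0,"az":0,"dx":0,"dy":0,"dz":0.8,"fingers":0},{"ax":0,"ay":0,"az":0,"dx":0,"dy":0,"dz":0.8,"fingers":0},{"ax":0,"ay":0,"az":0,"dx":0,"dy":0,"dz":0.75,"fingers":0},{"ax":0,"ay":0,"az":0,"dx":0,"dy":0.2,"dz":0,"fingers":0},{"ax":0,"ay":0,"az":0,"dx":0,"dy":0.2,"dz":0,"fingers":0},{"ax":0,"ay":0,"az":0,"dx":0,"dy":0.15,"dz":0,"fingers":0},{"ax":0,"ay":0,"az":0,"dx":0,"dy":0.15,"dz":0,"fingers":0},{"ax":0,"ay":0,"az":0,"dx":0,"dy":0.15,"dz":0,"fingers":0},{"ax":0,"ay":0,"az":0,"dx":0,"dy":0,"dz":0,"fingers":0}]' && python3 -c "
from h import *
tcp()"
```

```text
time: 4.25
tool_pos: [564.5, -2.7, 154.7]
orientation: [0.189, 3.134, 0.0]
force: [-0.4, -0.2, 0.2]
opening: 0.006
gripper_force: 0.3
t 4.25 rack xy -32.7 -157.3 z 154.7 F [-0.4 -0.2  0.2] op 0.01
[[-0.993, 0.12, 0.002], [0.12, 0.993, -0.0], [-0.002, 0.0, -1.0]] [-0.14  0.16  1.78  0.    1.2  -1.6 ]
```

```bash
python3 -m handwheel '[{"ax":0,"ay":0,"az":0,"dx":0,"dy":0.15,"dz":0,"fingers":0},{"ax":0,"ay":0,"az":0,"dx":0,"dy":0.15,"dz":0,"fingers":0},{"ax":0,"ay":0,"az":0,"dx":0,"dy":0.15,"dz":0,"fingers":0},{"ax":0,"ay":0,"az":0,"dx":0,"dy":0,"dz":0,"fingers":0}]' && python3 -c "
from h import *
tcp(); _,d=snap('top'); P=cloud('top',d); pts('top',['slumped_case','slumped_top_right'])"
```

```text
time: 4.65
tool_pos: [565.8, 15.3, 153.2]
orientation: [-0.189, -3.135, -0.001]
force: [-0.5, -0.3, 0.3]
opening: 0.005
gripper_force: 0.0
t 4.65 rack xy -33.7 -139.2 z 153.2 F [-0.5 -0.3  0.3] op 0.0
[[-0.993, 0.12, -0.001], [0.12, 0.993, 0.001], [0.001, 0.001, -1.0]] [-0.11  0.17  1.77  0.    1.2  -1.56]
top slumped_case 0.63 [580. 100.  16.]
top slumped_top_right 0.92 [570.  34. 172.]
```

The edge has risen to z≈172 (about 14-17° of lean), so it's tipping as planned. Continue gently.

```bash
python3 -m handwheel '[{"ax":0,"ay":0,"az":0,"dx":0,"dy":0.12,"dz":0,"fingers":0},{"ax":0,"ay":0,"az":0,"dx":0,"dy":0.12,"dz":0,"fingers":0},{"ax":0,"ay":0,"az":0,"dx":0,"dy":0.12,"dz":0,"fingers":0},{"ax":0,"ay":0,"az":0,"dx":0,"dy":0,"dz":0,"fingers":0},{"ax":0,"ay":0,"az":0,"dx":0,"dy":0,"dz":0,"fingers":0}]' && python3 -c "
from h import *
tcp(); _,d=snap('top','t2.png'); pts('top',['slumped_case','slumped_top_right']); snap('scene','s2.png'); pts('scene',['slumped_case','slumped_top_right','slumped_foot_right'])"
```

```text
time: 5.3
tool_pos: [567.7, 28.9, 153.5]
orientation: [-0.19, -3.136, 0.0]
force: [0.1, 0.2, 0.0]
opening: 0.003
gripper_force: 0.0
t 5.3 rack xy -33.4 -125.5 z 153.5 F [0.1 0.2 0. ] op 0.0
[[-0.993, 0.121, -0.0], [0.121, 0.993, -0.0], [0.0, -0.0, -1.0]] [-0.09  0.17  1.77 -0.    1.2  -1.54]
top slumped_case 0.7 [578. 103.  12.]
scene slumped_case 0.97 [578. 104.  12.]
scene slumped_case 0.46 [652. 443.  -1.]
```

View pics/t2.png

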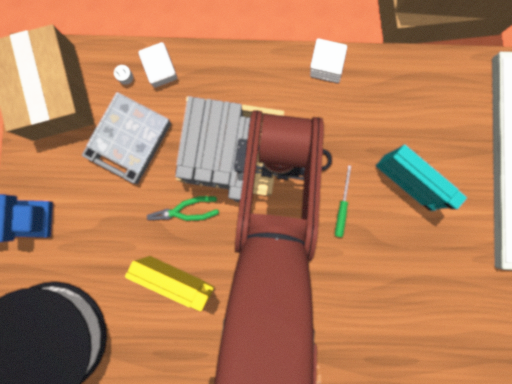

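The top view shows the case standing as the fourth strip at about (240,180) px. The networks put its origin at rack (-32, -50, z 12). I'll back off, rise, and go round to the front.

```bash
python3 -m handwheel '[{"ax":0,"ay":0,"az":0,"dx":0,"dy":-0.8,"dz":0,"fingers":0},{"ax":0,"ay":0,"az":0,"dx":0,"dy":0,"dz":-0.8,"fingers":0},{"ax":0,"ay":0,"az":0,"dx":0,"dy":0,"dz":-0.8,"fingers":0},{"ax":0,"ay":0,"az":0,"dx":0,"dy":0,"dz":-0.8,"fingers":0},{"ax":0,"ay":0,"az":0,"dx":0.8,"dy":0,"dz":0,"fingers":0},{"ax":0,"ay":0,"az":0,"dx":0.8,"dy":0,"dz":0,"fingers":0},{"ax":0,"ay":0,"az":0,"dx":0.8,"dy":0,"dz":0,"fingers":0},{"ax":0,"ay":0,"az":0,"dx":0.8,"dy":0,"dz":0,"fingers":0},{"ax":0,"ay":0,"az":0,"dx":0.8,"dy":0,"dz":0,"fingers":0},{"ax":0,"ay":0,"az":0,"dx":0,"dy":0.9,"dz":0,"fingers":0},{"ax":0,"ay":0,"az":0,"dx":0,"dy":0.9,"dz":0,"fingers":0},{"ax":0,"ay":0,"az":0,"dx":0,"dy":0.9,"dz":0,"fingers":0}]'
python3 - <<'E'
from h import *
tcp()
for cam in ['scene','top']:
    _,d=snap(cam,cam+'3.png'); P=cloud(cam,d); pts(cam,['slumped_case'])
    B=np.stack([(P[...,:2]-O)@X,(P[...,:2]-O)@Y,P[...,2]],-1)
    q=sel(B,[-170,-110,150],[105,-23,200]); print(len(q),np.percentile(q,[2,10,50,90,98],axis=0).round(0).tolist())
    q=sel(B,[-170,-21,168],[105,120,186]); print(len(q),np.percentile(q,[1,99],axis=0).round(0).tolist())
E
```

```text
time: 6.85
tool_pos: [418.1, 124.4, 250.1]
orientation: [0.193, 3.134, 0.0]
force: [0.2, -0.3, -0.3]
opening: 0.004
gripper_force: 0.0
t 6.85 rack xy -193.6 -49.0 z 250.1 F [ 0.2 -0.3 -0.3] op 0.0
[[-0.992, 0.123, 0.002], [0.123, 0.992, 0.0], [-0.002, 0.0, -1.0]] [ 0.11 -0.25  1.99 -0.    1.4  -1.34]
scene slumped_case 0.83 [580. 103.  11.]
1695 [[-126.0, -70.0, 154.0], [-109.0, -66.0, 169.0], [-28.0, -46.0, 177.0], [50.0, -29.0, 179.0], [65.0, -28.0, 180.0]]
5037 [[-97.0, -18.0, 171.0], [98.0, 113.0, 181.0]]
top slumped_case 0.61 [578. 102.  13.]
top slumped_case 0.25 [ 494. -170.    2.]
1445 [[-122.0, -71.0, 168.0], [-105.0, -68.0, 174.0], [-29.0, -50.0, 177.0], [48.0, -33.0, 180.0], [64.0, -29.0, 181.0]]
4425 [[-99.0, -20.0, 170.0], [96.0, 111.0, 181.0]]
```

View pics/scene3.png

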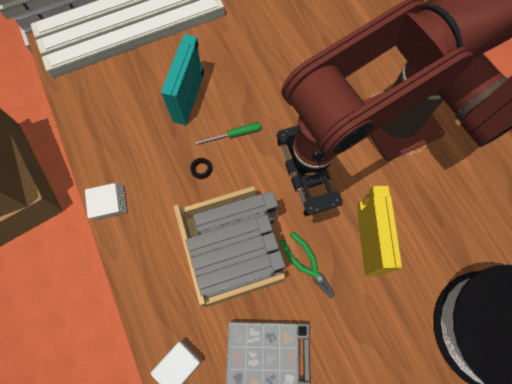

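The case stands upright at rack y -72 to -28, with its front about 30 mm proud. I'll tilt the tool forward about 0.6 rad so the fingertips can push the handle bar low, at z≈100, then descend.

```bash
python3 -m handwheel '[{"ax":0,"ay":-1,"az":0,"dx":0,"dy":0,"dz":0,"fingers":0},{"ax":0,"ay":-1,"az":0,"dx":0,"dy":0,"dz":0,"fingers":0},{"ax":0,"ay":-1,"az":0,"dx":0,"dy":0,"dz":0,"fingers":0},{"ax":0,"ay":-1,"az":0,"dx":0,"dy":0,"dz":0,"fingers":0},{"ax":0,"ay":-1,"az":0,"dx":0,"dy":0,"dz":0,"fingers":0},{"ax":0,"ay":0,"az":0,"dx":0.46,"dy":0,"dz":0.66,"fingers":0},{"ax":0,"ay":0,"az":0,"dx":0.46,"dy":0,"dz":0.66,"fingers":0},{"ax":0,"ay":0,"az":0,"dx":0.46,"dy":0,"dz":0.66,"fingers":0},{"ax":0,"ay":0,"az":0,"dx":0.46,"dy":0,"dz":0.66,"fingers":0},{"ax":0,"ay":0,"az":0,"dx":0,"dy":0,"dz":0,"fingers":0}]' && python3 -c "
from h import *
tcp()"
```

```text
time: 8.05
tool_pos: [413.3, 121.3, 115.2]
orientation: [0.156, 2.547, -0.054]
force: [-1.4, 0.2, -0.7]
opening: 0.003
gripper_force: 0.0
t 8.05 rack xy -198.0 -52.6 z 115.2 F [-1.4  0.2 -0.7] op 0.0
[[-0.825, 0.123, 0.552], [0.1, 0.992, -0.072], [-0.557, -0.005, -0.831]] [ 0.26 -0.51  2.54 -0.39  0.59 -0.92]
```

```bash
python3 -m handwheel '[{"ax":0,"ay":0,"az":0,"dx":-0.31,"dy":0.05,"dz":0.21,"fingers":0},{"ax":0,"ay":0,"az":0,"dx":-0.31,"dy":0,"dz":0.21,"fingers":0},{"ax":0,"ay":0,"az":0,"dx":-0.165,"dy":0,"dz":0.113,"fingers":0},{"ax":0,"ay":0,"az":0,"dx":-0.165,"dy":0,"dz":0.113,"fingers":0},{"ax":0,"ay":0,"az":0,"dx":-0.165,"dy":0,"dz":0.113,"fingers":0},{"ax":0,"ay":0,"az":0,"dx":0,"dy":0,"dz":0,"fingers":0}]' && python3 -c "
from h import *
tcp(); snap('scene'); pts('scene',['slumped_case'])"
```

```text
time: 8.65
tool_pos: [471.7, 118.6, 122.1]
orientation: [0.155, 2.537, -0.048]
force: [-0.3, -0.2, 0.4]
opening: 0.004
gripper_force: 0.0
t 8.65 rack xy -139.6 -48.2 z 122.1 F [-0.3 -0.2  0.4] op 0.0
[[-0.819, 0.122, 0.561], [0.101, 0.993, -0.069], [-0.565, -0.0, -0.825]] [ 0.2  -0.33  2.42 -0.38  0.51 -0.96]
scene slumped_case 0.96 [592. 104.  11.]
scene slumped_case 0.31 [ 494. -167.    1.]
```

Contact was made as expected and the case is sliding in, with about 18 mm left. Push another 12 mm, then check.

```bash
python3 -m handwheel '[{"ax":0,"ay":0,"az":0,"dx":-0.124,"dy":0,"dz":0.085,"fingers":0},{"ax":0,"ay":0,"az":0,"dx":-0.124,"dy":0,"dz":0.085,"fingers":0},{"ax":0,"ay":0,"az":0,"dx":0,"dy":0,"dz":0,"fingers":0}]'
cat > chk.py <<'E'
from h import *
import sys
tcp()
for cam in sys.argv[2:]:
    _,d=snap(cam,cam+sys.argv[1]+'.png'); P=cloud(cam,d); pts(cam,['slumped_case'])
    B=np.stack([(P[...,:2]-O)@X,(P[...,:2]-O)@Y,P[...,2]],-1)
    for lo,hi in [(-110,-25),(-19,110)]:
        q=sel(B,[-124,lo,172],[130,hi,182]); print(len(q),np.percentile(q,[1,3,50,97,99],axis=0).round(1).tolist())
E
python3 chk.py 4 scene
```

```text
time: 9.05
tool_pos: [482.8, 117.5, 121.0]
orientation: [0.154, 2.538, -0.048]
force: [-0.7, 0.1, 0.8]
opening: 0.008
gripper_force: 0.3
t 9.05 rack xy -128.5 -47.9 z 121.0 F [-0.7  0.1  0.8] op 0.01
[[-0.819, 0.121, 0.56], [0.1, 0.993, -0.069], [-0.564, -0.0, -0.825]] [ 0.19 -0.3   2.4  -0.38  0.5  -0.98]
scene slumped_case 0.64 [605. 103.  10.]
scene slumped_case 0.35 [603.  37.  88.]
1497 [[-103.2, -73.1, 172.5], [-98.5, -71.5, 173.4], [-3.4, -50.4, 176.9], [88.2, -30.6, 180.0], [92.1, -29.7, 180.7]]
4746 [[-97.2, -17.4, 172.8], [-92.9, -14.8, 173.7], [2.5, 47.4, 177.0], [94.0, 106.5, 180.0], [98.0, 108.8, 180.7]]
```

About 6 mm to go. Creep until the rear meets the back panel.

```bash
python3 -m handwheel '[{"ax":0,"ay":0,"az":0,"dx":-0.062,"dy":0,"dz":0.042,"fingers":0},{"ax":0,"ay":0,"az":0,"dx":-0.062,"dy":0,"dz":0.042,"fingers":0},{"ax":0,"ay":0,"az":0,"dx":0,"dy":0,"dz":0,"fingers":0}]' && python3 chk.py 5 scene
```

```text
time: 9.45
tool_pos: [488.5, 116.9, 120.8]
orientation: [0.154, 2.538, -0.048]
force: [-3.1, 0.6, 1.6]
opening: 0.005
gripper_force: 1.4
t 9.45 rack xy -122.8 -47.9 z 120.8 F [-3.1  0.6  1.6] op 0.01
[[-0.82, 0.121, 0.56], [0.1, 0.993, -0.068], [-0.564, -0.0, -0.826]] [ 0.19 -0.28  2.38 -0.37  0.49 -0.98]
scene slumped_case 0.6 [608. 101.  12.]
1509 [[-97.6, -73.3, 172.5], [-93.0, -71.8, 173.4], [2.4, -50.7, 176.8], [93.5, -30.8, 179.8], [97.6, -29.7, 180.6]]
4759 [[-97.1, -17.4, 172.7], [-92.9, -14.7, 173.5], [2.9, 47.5, 177.0], [94.0, 106.5, 180.2], [97.9, 108.8, 180.9]]
```

The case is flush with the others to within about 0.5 mm. Retreat straight back, then up, and check.

```bash
python3 -m handwheel '[{"ax":0,"ay":0,"az":0,"dx":0.2,"dy":0,"dz":-0.14,"fingers":0},{"ax":0,"ay":0,"az":0,"dx":0.31,"dy":0,"dz":-0.21,"fingers":0},{"ax":0,"ay":0,"az":0,"dx":0.41,"dy":0,"dz":-0.28,"fingers":0},{"ax":0,"ay":0,"az":0,"dx":-0.46,"dy":0,"dz":-0.66,"fingers":0},{"ax":0,"ay":0,"az":0,"dx":-0.3,"dy":0,"dz":-0.8,"fingers":0},{"ax":0,"ay":0,"az":0,"dx":-0.3,"dy":0,"dz":-0.8,"fingers":0},{"ax":0,"ay":0,"az":0,"dx":-0.3,"dy":0,"dz":-0.8,"fingers":0},{"ax":0,"ay":0,"az":0,"dx":0,"dy":0,"dz":0,"fingers":0},{"ax":0,"ay":0,"az":0,"dx":0,"dy":0,"dz":0,"fingers":0},{"ax":0,"ay":0,"az":0,"dx":0,"dy":0,"dz":0,"fingers":0}]' && python3 chk.py 6 scene top
```

```text
time: 10.55
tool_pos: [419.6, 125.0, 251.2]
orientation: [0.154, 2.539, -0.049]
force: [-0.3, -0.5, -0.5]
opening: 0.005
gripper_force: 0.0
t 10.55 rack xy -192.1 -48.2 z 251.2 F [-0.3 -0.5 -0.5] op 0.0
[[-0.82, 0.121, 0.559], [0.1, 0.993, -0.069], [-0.563, -0.001, -0.826]] [ 0.26 -0.71  2.38 -0.27  0.92 -1.08]
scene slumped_case 0.92 [610. 104.  15.]
1502 [[-97.5, -73.1, 172.7], [-93.2, -71.7, 173.3], [2.3, -50.8, 177.0], [93.6, -30.6, 180.2], [97.4, -29.5, 180.9]]
4773 [[-97.1, -17.5, 172.7], [-92.8, -14.7, 173.6], [2.5, 47.5, 177.0], [94.2, 106.6, 180.0], [97.8, 109.0, 180.6]]
top slumped_case 0.84 [609.  96.  10.]
1416 [[-98.9, -74.0, 172.5], [-94.7, -72.9, 173.3], [-1.5, -52.8, 176.7], [92.9, -32.1, 180.3], [96.6, -31.1, 180.8]]
4167 [[-98.6, -17.8, 172.6], [-94.5, -15.2, 173.4], [-1.4, 45.2, 176.9], [92.5, 106.3, 180.5], [96.5, 108.8, 181.1]]
```

View pics/scene6.png

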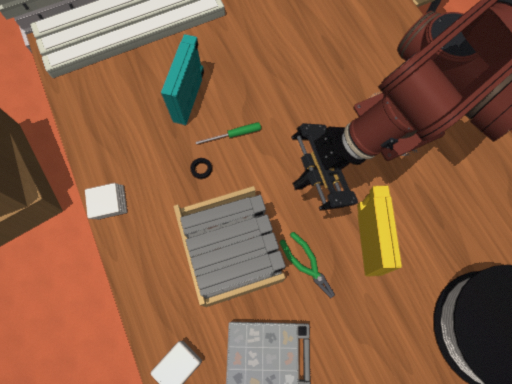

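The four cases stand upright with their fronts level at (270,195)–(283,265) px. The pliers, tape, screwdriver, flat case and look-alikes are where they were. The arm touches nothing, so I'm handing in.

```bash
python3 -c "
from rig import robot
print(robot.close_job())"
```

```text
the job is handed in; nothing more can be done
None
```

The slumped case now stands upright in the rack, its front level with the other three to within about 0.5 mm; it was only pushed, the other cases and bench items look unmoved in the final picture, and I handed the job in at about 10.7 s.

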